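# Fold up the watercolour tin

### The job

Pack up the open watercolour tin by pushing only, with the fingertips or the outside of the fingers: first push the white fold-out leaf over so that it lies flat over the paint pans, then push the lid over on top of it and press it fully shut. Swing both over smoothly, without slamming them, do not pick the tin up or shove it out of its place, and leave everything else on the desk alone.

Things in the scene. Friction and masses are not known exactly. Their poses are not given: they have to be found in the camera images.
- tin: The watercolour tin's base: a loose black metal tray, white inside, 220 mm (its x) by 100 mm (its y), 20 mm high, 24 coloured paint pans in it. About 0.3 to 0.55 kg, standing freely on the desk; hard shoves slide it. Origin: centre of its underside, on the desk (z = 0). The leaf is hinged along its -y long side, the lid along its +y long side; both hinges run along its x axis, 21 to 22 mm above the desk. Shut, the tin is 32 mm high.
- leaf (a joint): Angle of the leaf, rad: 0 = folded in, lying flat over the pans; pi/2 = standing upright; more = leaning outwards, to the tin's -y. It starts leaning outwards. The hinge is stiff: the leaf stays at whatever angle it is left and about 0.04 N m turns it, up to 0.06 N m with its own weight.
- leaf_hinge (a point): Middle of the leaf's hinge, 22 mm above the desk, 46 mm from the tin's centre towards its -y.
- leaf_edge (a point): Middle of the leaf's free long edge, 86 mm from its hinge. The leaf is a white flat plate, 208 mm long, about 4 mm thick, centred on the line from hinge to edge; folded in, its top is 24 mm above the desk.
- lid (a joint): Angle of the lid, rad: 0 = shut over the tin; pi/2 = standing upright; more = leaning back outwards, to the tin's +y. It starts leaning back. The hinge is stiff: the lid stays at whatever angle it is left and about 0.06 N m turns it on the level, up to 0.1 N m with its own weight.
- lid_hinge (a point): Middle of the lid's hinge, 21 mm above the desk, 50 mm from the tin's centre towards its +y.
- lid_edge (a point): Middle of the lid's free long edge, on its outer face. The lid is a shallow black pan, white inside with mixing wells, 220 mm long, 100 mm from hinge to free edge, 12 mm deep; its flat outer face (on top when shut, 32 mm above the desk) lies 11 mm off the hinge, so this point is 100 mm along the lid and 11 mm off it on the outside.
- jar_a: Clear glass jar, 72 mm across, 115 mm tall, brass lid, stands in the wooden tray. Not part of the job. Origin at the centre of its underside.
- jar_b: Amber glass jar, 72 mm across, 115 mm tall, brass lid, stands in the wooden tray. Not part of the job. Origin at the centre of its underside.
- brush_pot: Dark blue stoneware pot full of brushes, 68 mm across, pot 95 mm and brushes about 200 mm tall. Not part of the job. Origin at the centre of its underside.
- pumpkin: Copper pumpkin ornament, 85 mm across, 70 mm tall. Not part of the job. Origin at the centre of its underside.
- palette: Round white ceramic palette lying flat, 200 mm across, 10 mm thick, dabs of paint. Not part of the job. Origin at the centre of its underside.
- ink_bottle: Small amber bottle, white cap, 44 mm across, 85 mm tall. Not part of the job. Origin at the centre of its underside.
- pencil: Green pencil lying on the desk along its x axis, 170 mm long, 7 mm thick. Not part of the job. Origin at the centre of its underside.
- eraser: White eraser in a blue sleeve, 50 x 22 x 12 mm, lying on the desk. Not part of the job. Origin at the centre of its underside.
Not all that is in view belongs to the job. There is more than one size of the tin; the job needs the larger.

How it is judged:
By the outcome, as a careful person would: the job done as asked, in the order asked, and still so for the second after the job is handed in, with the robot touching nothing.
It also fails if it takes over 58 s, if anything falls off the work surface, if the arm or the gripper's body presses on something with over 40 N, if the wrist force passes 120 N, or if a joint passes its speed limit or range.

### The arm

A 7-joint arm with a two-finger parallel gripper is mounted at the origin on the work surface. World frame = base frame: x ahead of the robot, y to its left, z up, the work surface at z = 0. Lengths are in mm, angles in rad, forces in N, time in s.
With the tool pointing down it reaches from about 350 to 900 mm from the base axis. Payload 8.1 kg.
Tool frame: the origin (TCP) lies midway between the tips of the shut fingers; the grasp point (between the pads) lies 19 mm behind it; z points along the fingers, y is the direction in which the jaws open and shut (so a half turn about z gives the same grasp; the last joint's range is limited). The gripper opens to 85 mm and grips with 20 to 120 N. Pads are 22 mm wide; open, the fingers measure 114 mm over their backs; the gripper's body (76 mm by 85 mm) begins 54 mm behind the grasp point. The pads swing forward as they close: fully open they stand 13 mm farther back than shut.
Start: joints at [1.138, 0.434, 0.025, 1.573, -0.012, 1.134, -0.075], TCP at [202.385, -591.339, 231.323] pointing down, gripper open.
Joint ranges: [-2.62, 2.62], [-0.44, 2.09], [-1.27, 1.32], [0.08, 2.57], [-1.32, 4.46], [0.12, 2], [-2.74, 2.74]. Speed limits (rad/s): [2.22, 2.22, 3.01, 3.01, 3.14, 3.14, 3.14].

### API

Orientations are given as a 3x3 rotation matrix whose columns are the frame's x, y, z axes.
In Python, from plant import ctrl, gripper_to, telemetry, imaging gives the robot as it stands. The module is installed in compiled form; this text tells all that it offers. Calls block until the motion is done:
- ctrl.movep(position, orientation): joint-space move of the TCP to a pose.
- ctrl.movel(position, speed=150, orientation=None): straight line of the TCP; orientation=None keeps the orientation; speed is the mean speed in mm/s.
- ctrl.movej(angles): joint-space move.
- gripper_to(opening): opening from 0.0 (shut) to 1.0 (fully open); the grip force is fixed at half the most; returns when the fingers have stopped.
- ctrl.dwell(seconds).
- ctrl.solve_ik(position, orientation): joint angles nearest the present ones, or None.
- telemetry.sense(): the state.
- imaging.get_image(name): name is "scene" or "top" or "wrist"; returns the picture (480x640x3 uint8, red, green, blue); there is no depth.
- imaging.camera_model(name): a dict with "fx", "fy", "cx", "cy" (pixels), "T" (4x4, takes a point from camera to world coordinates); the wrist camera has in their place "T_tool_cam" (4x4, takes a point from camera to tool coordinates, whose origin is the TCP and whose axes are the flange's). Camera axes: x right, y down, z forward; pixel columns grow to the right and rows downward; lengths in mm; the calibration is good to about 2 mm. A picture is of the moment at which its call begins: read the wrist's pose just before it. camera_model takes no time and is no camera call.
A pose or a line that the arm cannot do raises ctrl.Unreachable and nothing moves.
- ctrl.finish_job(): hands the job in, once; it reports no verdict.
The state is a dict: "time": time; "joints": joint angles; "qd": joint speeds; "effort": joint torques, N m; "ee_pos": TCP position; "orientation": TCP orientation; "wrist_force": force on the tool from outside, world axes, zero at the start; "wrist_torque": the same for the moment, N m; "width": opening from 0.0 (shut) to 1.0 (fully open).
Only numpy, scipy, OpenCV 4.12 (cv2) and the standard library are available. Lean on these libraries where they do the work, as an engineer would, in place of code of your own. Each camera call takes 0.05 s, during which the arm holds its last target. There are 200 camera calls.

## Working session

There is one attempt and no reset: what is moved stays moved. The work goes in short steps, each a Python script; the robot and the scene stay as the last script left them, time stands still between calls to the robot, and variables do not carry over. Pictures are saved under pics/ and viewed, about 8 in all and at most 12, crops included, and the job is handed in when it is done.

```bash
mkdir -p pics; python3 - <<'E'
from plant import ctrl, gripper_to, telemetry, imaging
import cv2,numpy as np
np.set_printoptions(precision=3,suppress=True)
for n in ("scene","top"):
    cv2.imwrite(f"pics/{n}0.png",imaging.get_image(n)[:,:,::-1]); m=imaging.camera_model(n); print(n,m["fx"],m["cx"],m["cy"]);print(m["T"])
print(imaging.camera_model("wrist"))
s=telemetry.sense();print(s["time"],s["orientation"])
E
```

```text
scene 610.1647766344943 315.41595261656715 228.71953974584824
[[  -0.036    0.789   -0.613 1439.176]
 [   0.999    0.037   -0.011    5.592]
 [   0.014   -0.613   -0.79  1206.397]
 [   0.       0.       0.       1.   ]]
top 444.4392927486972 326.9048051568576 240.71687680621622
[[  -0.029   -0.985    0.171  360.146]
 [  -1.       0.028   -0.013   -6.187]
 [   0.008   -0.172   -0.985 1115.117]
 [   0.       0.       0.       1.   ]]
{'fx': 354.2037824469761, 'fy': 354.2037824469761, 'cx': 309.61817789350835, 'cy': 235.3266784121137, 'T_tool_cam': array([[  -0.   ,   -0.953,   -0.302,   77.566],
       [   1.   ,   -0.   ,   -0.   ,   -0.769],
       [   0.   ,   -0.302,    0.953, -141.422],
       [   0.   ,    0.   ,    0.   ,    1.   ]])}
0.1 [[ 0.946  0.324 -0.001]
 [ 0.324 -0.946  0.001]
 [-0.    -0.001 -1.   ]]
```

View pics/scene0.png

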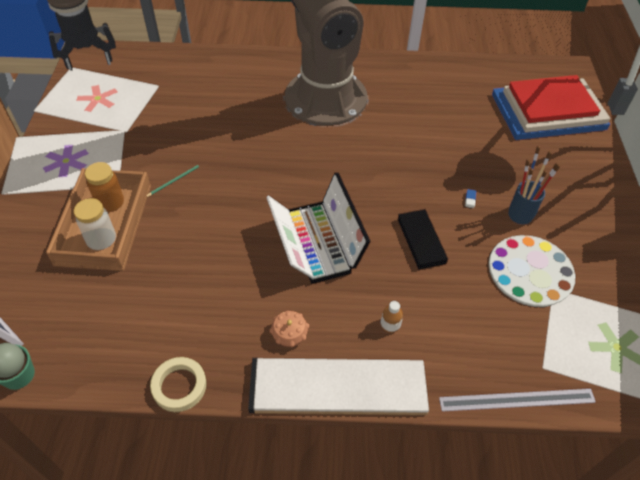

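View pics/top0.png

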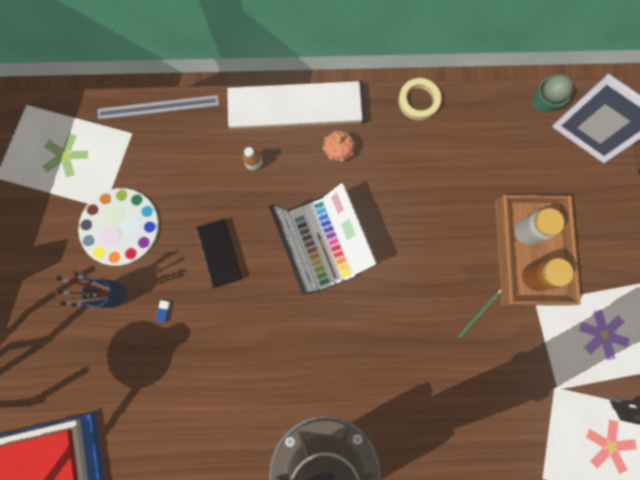

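The scene view shows the open tin at about (318,240). At (422,238) there is a shut, plain black tin, which is smaller. The open one with leaf and lid is the larger and fits the job. The top view shows the leaf to the right (about (350,232)), towards world -y, and the lid to the left (about (293,250)). I'll confirm with an enlarged crop.

```bash
python3 - <<'E'
import cv2,numpy as np
a=cv2.imread("pics/top0.png")[170:310,190:390];b=cv2.imread("pics/scene0.png")[160:300,255:455]
def g(im,x0,y0):
    im=cv2.resize(im,None,fx=4,fy=4,interpolation=cv2.INTER_CUBIC)
    return im
A=cv2.resize(a,None,fx=4,fy=4,interpolation=cv2.INTER_CUBIC)
B=cv2.resize(b,None,fx=4,fy=4,interpolation=cv2.INTER_CUBIC)
cv2.imwrite("pics/c_top.png",A);cv2.imwrite("pics/c_scene.png",B)
E
```

```text
(no output)
```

View pics/c_top.png

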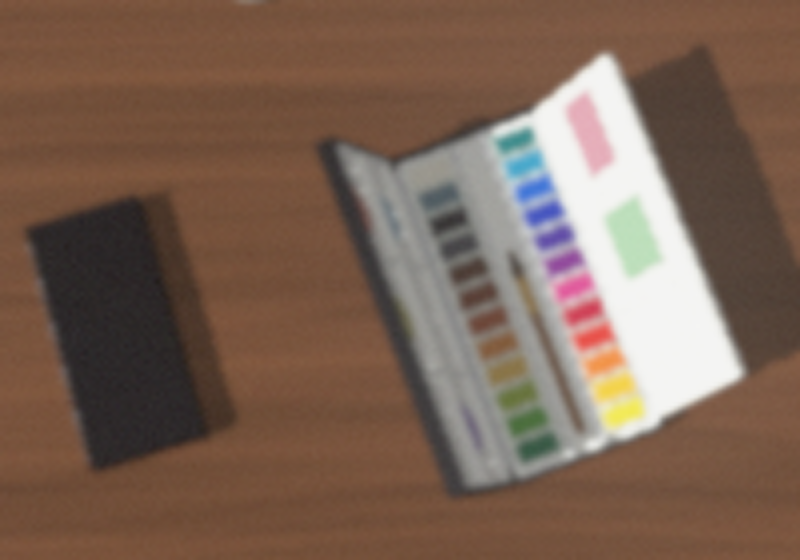

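View pics/c_scene.png

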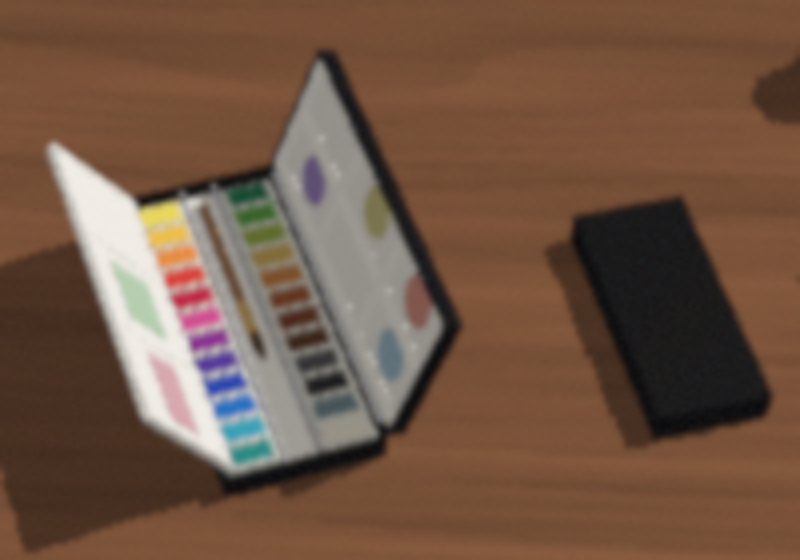

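The crops confirm it: the large tin is open with its white leaf leaning out to -y and its lid to +y. The other tin is small, shut, and about 66 px long. I'll triangulate the corners across the two views.

```bash
cat > h.py <<'E'
import numpy as np, cv2
from plant import ctrl, gripper_to, telemetry, imaging
np.set_printoptions(precision=2,suppress=True)
def ray(n,u,v):
    m=imaging.camera_model(n);T=m["T"]
    d=T[:3,:3]@np.array([(u-m["cx"])/m["fx"],(v-m["cy"])/m["fy"],1]);return T[:3,3],d/np.linalg.norm(d)
def onz(n,u,v,z):
    o,d=ray(n,u,v);return o+d*(z-o[2])/d[2]
def tri(a,b):
    o1,d1=ray("top",*a);o2,d2=ray("scene",*b)
    s=np.linalg.lstsq(np.c_[d1,-d2],o2-o1,rcond=None)[0]
    p,q=o1+s[0]*d1,o2+s[1]*d2;return (p+q)/2,np.linalg.norm(p-q)
E
python3 - <<'E'
from h import *
P={}
for k,a,b in [("leafN",(612,55),(145,418)),("leafF",(745,372),(52,145)),("lidN",(322,145),(458,322)),("lidF",(452,492),(328,52)),
 ("teal",(515,140),(250,452)),("yel",(625,413),(160,215)),("grey",(440,195),(335,405)),("dgrn",(537,447),(247,193)),("leafhN",(538,108),(222,472)),("leafhF",(662,425),(140,202)),("lidhN",(392,160),(385,435)),("lidhF",(518,478),(272,172))]:
    P[k],e=tri((190+a[0]/4,170+a[1]/4),(255+b[0]/4,160+b[1]/4));print(k,P[k],round(e,1))
for n in("leaf","lid"):
    d=P[n+"N"]-P[n+"F"];print(n,np.linalg.norm(d),np.degrees(np.arctan2(d[1],d[0])))
d=P["leafhN"]-P["leafhF"];print(np.degrees(np.arctan2(d[1],d[0])))
print("c",(P["teal"]+P["yel"]+P["grey"]+P["dgrn"])/4,(P["leafN"]+P["leafF"])/2,(P["lidN"]+P["lidF"])/2,(P["leafhN"]+P["leafhF"])/2,(P["lidhN"]+P["lidhF"])/2)
E
```

```text
leafN [675.43 -61.1   91.32] 2.1
leafF [ 482.1  -129.76   95.13] 4.5
lidN [618.82 110.47 114.59] 3.3
lidF [416.94  37.13 115.22] 1.1
teal [644.46  -2.14  14.94] 0.8
yel [468.23 -65.27  15.1 ] 1.8
grey [609.64  46.68  16.17] 1.7
dgrn [448.66 -10.61  16.25] 0.7
leafhN [663.33 -17.57  21.36] 0.3
leafhF [459.91 -83.03  17.54] 11.2
lidhN [632.31  76.27  19.87] 1.4
lidhF [429.97   3.18  15.62] 3.9
leaf 205.20244989781804 19.550384807009248
lid 214.7899887894383 19.964544517110323
17.839299826407107
c [542.75  -7.84  15.61] [578.76 -95.43  93.22] [517.88  73.8  114.9 ] [561.62 -50.3   19.45] [531.14  39.73  17.75]
```

Tin centre is about (547,-7) with yaw about 19.8°. The leaf is at about 124° and the lid at about 105–110°. Next I'll swing the leaf with shut fingertips, following an arc.

```bash
cat >> h.py <<'E'
from math import sin,cos,radians as rad
C=np.array([546.9,-7.1]);Y=rad(19.8)
ex=np.array([cos(Y),sin(Y),0]);ey=np.array([-sin(Y),cos(Y),0]);ez=np.array([0,0,1.])
def W(y,z,x=0): return np.r_[C,0]+x*ex+y*ey+z*ez
def ori(t):
    z=sin(t)*ey-cos(t)*ez;return np.c_[ex,np.cross(z,ex),z]
H=14.5
def tcp(part,deg,r,t,gap=0):
    th=rad(deg);sg=1 if part=="leaf" else -1
    hinge=np.array([-46,22.]) if sg>0 else np.array([50,21.])
    off=2 if sg>0 else 11
    d=np.array([sg*cos(th),sin(th)]);n=np.array([-sg*sin(th),cos(th)])
    p=np.array([cos(t),sin(t)])
    return hinge+r*d+(off+gap+H*abs(p@n))*n
def F(): return telemetry.sense()["wrist_force"]
def snap(name,nm):
    cv2.imwrite(f"pics/{nm}.png",cv2.resize(imaging.get_image(name)[160:310,245:445][:,:,::-1] if name=="scene" else imaging.get_image(name)[170:310,190:390][:,:,::-1],None,fx=3,fy=3))
E
python3 - <<'E'
from h import *
t=rad(20);R=ori(t)
gripper_to(0.0)
ctrl.movep(W(-150,180),R)
s=tcp("leaf",124,68,t)
ctrl.movel(W(-145,s[1]),200)
print(telemetry.sense()["time"],F())
f0=F()
for a in range(124,3,-8):
    ctrl.movel(W(*tcp("leaf",a,68,t)),40); print(a,F()-f0)
snap("scene","leaf1");print(telemetry.sense()["time"],telemetry.sense()["ee_pos"])
E
```

```text
3.6917 [ 0.04 -0.59  0.67]
124 [-0.15  0.49 -1.42]
116 [ 0.83  0.16 -0.82]
108 [-0.39  1.44 -1.15]
100 [-0.64  0.72 -0.92]
92 [-0.73  0.46 -0.24]
84 [-0.11  0.87 -0.34]
76 [-0.39 -0.01 -0.69]
68 [ 0.01  0.01 -1.02]
60 [ 0.35  1.4  -0.99]
52 [0.22 0.41 0.12]
44 [-0.08  0.65 -0.58]
36 [ 0.11  0.61 -0.5 ]
28 [ 1.    1.04 -0.55]
20 [ 0.68  0.37 -1.22]
12 [ 0.38  0.64 -0.84]
4 [-0.52  1.26 -1.51]
11.1917 [539.55  13.05  32.59]
```

View pics/leaf1.png

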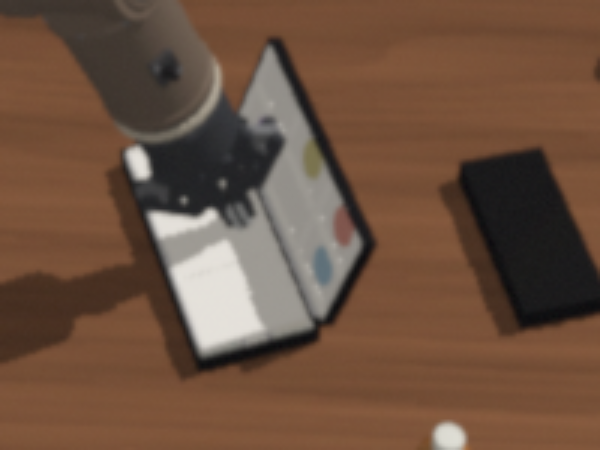

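The leaf is nearly flat over the pans, the lid still stands back, and the tin is where it was. I'll press the leaf down gently by force, go over the lid, and swing it.

```bash
python3 - <<'E'
from h import *
def press(lim,n):
    p=telemetry.sense()["ee_pos"].copy(); 
    for i in range(n):
        p=p-[0,0,1]; ctrl.movel(p,10); f=np.mean([F()[2]for _ in range(1)])-f0[2]
        print(p[2],round(f,1))
        if f>lim: break
f0=np.array([0.04,-.59,.67])
press(4,10)
ctrl.movel(W(-35,190),200)
t=rad(-20);R=ori(t)
ctrl.movep(W(150,190),R)
s=tcp("lid",112,82,t,8); ctrl.movel(W(150,s[1]),200)
snap("scene","leaf2"); f0=F();print(telemetry.sense()["time"],f0)
ctrl.movel(W(*s),60);print(F()-f0)
for a in range(112,4,-9):
    ctrl.movel(W(*tcp("lid",a,82,t)),45); print(a,F()-f0)
snap("scene","lid1");print(telemetry.sense()["time"],telemetry.sense()["ee_pos"])
a=np.hstack([cv2.imread("pics/leaf2.png"),cv2.imread("pics/lid1.png")]);cv2.imwrite("pics/pair.png",cv2.resize(a,(800,300)))
E
```

```text
31.592582719683655 -0.2
30.592582719683655 -1.4
29.592582719683655 -0.6
28.592582719683655 -1.4
27.592582719683655 -0.7
26.592582719683655 -1.4
25.592582719683655 1.4
24.592582719683655 9.5
16.0167 [0.17 0.18 0.66]
[ 0.17  0.21 -0.16]
112 [ 0.82 -0.72 -0.73]
103 [ 0.03 -0.45 -0.8 ]
94 [-0.8  -0.03 -0.79]
85 [ 0.08  0.12 -0.09]
76 [ 0.04 -0.13 -0.78]
67 [ 0.48 -1.25 -0.42]
58 [-0.53  0.48 -0.91]
49 [-0.1  -0.42 -0.05]
40 [-0.71 -0.38 -1.5 ]
31 [-0.38 -0.4  -0.66]
22 [-0.15 -0.57 -0.49]
13 [-0.38 -0.09  0.16]
22.3417 [555.99 -32.59  51.76]
```

View pics/pair.png

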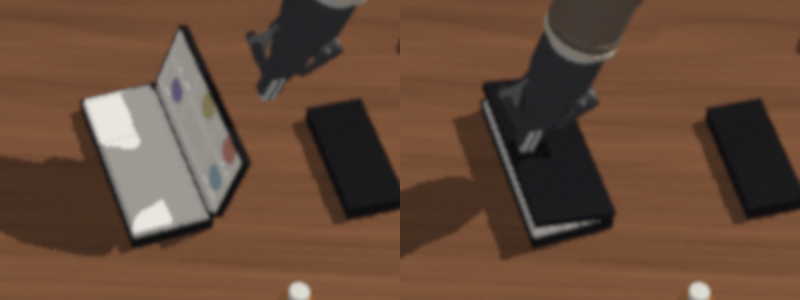

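The leaf is fully flat and the lid is most of the way over. Now I'll finish the swing, press until there is clear force, retract and check.

```bash
python3 - <<'E'
from h import *
t=rad(-20);f0=np.array([.17,.18,.66])
for a in (8,4,0): ctrl.movel(W(*tcp("lid",a,82,t)),30); print(a,F()-f0)
p=telemetry.sense()["ee_pos"].copy()
for i in range(14):
    p=p-[0,0,.7]; ctrl.movel(p,8); f=F()-f0; print(p[2],f)
    if f[2]>15: break
ctrl.dwell(.3)
ctrl.movel(p+[0,0,30],80); ctrl.movel(W(110,200),200)
ctrl.movep(W(250,260,-100),ori(0)) 
print(telemetry.sense()["time"])
a=imaging.get_image("scene")[:,:,::-1];b=imaging.get_image("top")[:,:,::-1]
cv2.imwrite("pics/end_top.png",b);cv2.imwrite("pics/end_scene.png",a)
A=cv2.resize(a[180:300,260:390],None,fx=3,fy=3);B=cv2.resize(b[170:290,260:390],None,fx=3,fy=3)
cv2.imwrite("pics/end.png",np.hstack([A,B]))
E
```

```text
8 [ 0.05  0.03 -1.16]
4 [-0.27 -0.07 -0.62]
0 [ 1.16 -0.31 -0.83]
36.00431957634462 [-1.27 -0.62 -0.25]
35.30431957634462 [ 0.18 -0.64 -1.89]
34.604319576344615 [-0.48 -0.17 -1.31]
33.90431957634461 [ 0.07 -0.05  2.5 ]
33.20431957634461 [-3.87  0.9   9.4 ]
32.504319576344606 [-5.41  1.52 16.09]
27.55
```

View pics/end.png

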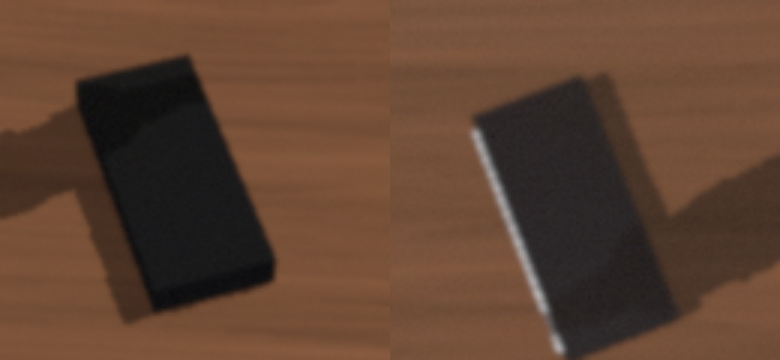

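The tin is shut and looks flush. The thin white line on the hinge side in the top view also shows on the small shut tin, so it is a highlight. I'll check the height and position numerically, then hand in.

```bash
python3 - <<'E'
from h import *
S=[(260+u/3,180+v/3) for u,v in [(78,82),(188,57),(275,262),(152,290)]]
T=[(260+(u-390)/3,170+v/3) for u,v in [(683,318),(560,355),(472,120),(580,78)]]
# scene order: F/-y, F/+y, N/+y, N/-y ; top same
P=[]
for a,b in zip(T,S): p,e=tri(a,b);P.append(p);print(p,round(e,1))
c=np.mean(P,0);d=P[2]-P[1];print("centre",c,"yaw",np.degrees(np.arctan2(d[1],d[0])))
a=cv2.imread("pics/top0.png");b=cv2.imread("pics/end_top.png")
m=(cv2.absdiff(a,b).max(2)>60).astype('uint8');n,_,st,_=cv2.connectedComponentsWithStats(m)
print([list(x) for x in st[1:] if x[4]>25])
ctrl.finish_job();print(telemetry.sense()["time"])
E
```

```text
[459.35 -90.23  28.58] 5.8
[431.89   5.91  33.56] 4.0
[631.25  77.3   24.3 ] 0.8
[664.13 -15.91  28.22] 2.3
centre [546.66  -5.73  28.66] yaw 19.701219245866056
[[np.int32(276), np.int32(183), np.int32(101), np.int32(108), np.int32(5865)], [np.int32(516), np.int32(250), np.int32(22), np.int32(44), np.int32(323)], [np.int32(506), np.int32(253), np.int32(7), np.int32(51), np.int32(152)], [np.int32(159), np.int32(268), np.int32(13), np.int32(8), np.int32(55)], [np.int32(165), np.int32(279), np.int32(47), np.int32(49), np.int32(974)], [np.int32(104), np.int32(285), np.int32(22), np.int32(22), np.int32(285)], [np.int32(536), np.int32(285), np.int32(74), np.int32(56), np.int32(1826)], [np.int32(544), np.int32(286), np.int32(23), np.int32(8), np.int32(86)], [np.int32(549), np.int32(288), np.int32(91), np.int32(98), np.int32(3845)], [np.int32(157), np.int32(300), np.int32(13), np.int32(21), np.int32(169)], [np.int32(212), np.int32(301), np.int32(20), np.int32(32), np.int32(191)], [np.int32(232), np.int32(306), np.int32(9), np.int32(7), np.int32(38)], [np.int32(89), np.int32(327), np.int32(11), np.int32(11), np.int32(65)], [np.int32(196), np.int32(368), np.int32(33), np.int32(20), np.int32(301)], [np.int32(199), np.int32(392), np.int32(50), np.int32(36), np.int32(816)], [np.int32(610), np.int32(398), np.int32(30), np.int32(27), np.int32(540)], [np.int32(220), np.int32(429), np.int32(42), np.int32(21), np.int32(492)], [np.int32(241), np.int32(464), np.int32(33), np.int32(16), np.int32(176)]]
the job is handed in; nothing more can be done
the job is handed in; nothing more can be done
```

The tin is packed and the job is handed in. With shut fingertips I swung the leaf flat over the pans, then swung the lid over it and pressed it shut. The clock read 27.6 s after the last move, out of the 58 s allowed.

- **Leaf:** it moved slowly along an arc, with forces of about 2 N or less, near the sensor noise. I then pressed it until contact was clear, at about 9.5 N. The picture taken before the lid was moved shows it flat.
- **Lid:** it swung at similarly low force. The final press started to meet resistance about 8 mm above where the leaf did, which matches the 32 mm and 24 mm heights, so it is fully shut. The press reached about 16 N. The last picture shows it flush.
- **Tin position:** the last check put the centre at (546.7, -5.7) mm with yaw 19.7°, against (546.9, -7.1) and 19.8° at the start. The difference is within measuring error.
- **Weak checks:** the lid-top height from the two cameras (24 to 34 mm, mean 29 mm) was too scattered to confirm closure, so that rests on the press and the picture. Comparing the overhead pictures also flagged areas away from the tin, including around the jar tray, brush pot and eraser. I took these to be the arm and its shadow but did not look at them closely. The arm's moves passed well above the other objects or clear of them.

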